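# Unbolt the electronics well and lever its heavy cover open

## Task

Push the bolt of the clear electronics well fully back so that the cover is free, then press the T-handle of the resting lever right down onto its rubber stop, which raises the heavy cover, and finish while holding it down there so that the cover stays open. Only push with the fingertips: leave the lever seated in its stand, do not touch the cover itself, and leave the loose things around where they are.

Things in the scene. Friction and masses are not known exactly. Their poses are not given: they have to be found in the camera images.
- unit: The fixed fixture: an aluminium base plate 370 x 250 x 12 mm that carries a clear-walled electronics well (120 mm wide), a steel lever stand, the lever's stop and the bolt's pillar. Origin on the table under the well's near side; its +x axis points from the lever's handle towards the cover's hinge, its +y axis is the direction in which the bolt is pushed back, z up. Its place and yaw vary.
- hatch: The steel cover on the well: plate 138 x 120 x 12 mm, about 0.8 kg and pressed shut by a spring, hinged along its far (+x) edge. Origin on the hinge axis, 76 mm above the table; shut, its top face is 82 mm above the table and its z axis is vertical, and it tilts as the cover opens. With the lever on its stop the cover is tilted about 0.30 rad. While the bolt lies over its corner it cannot open.
- hatch_lip (a point): Middle of the free (near, -x) edge of the cover, half-way through its thickness: 76 mm above the table when shut, about 118 mm with the lever on its stop.
- bolt (a joint): Sliding bolt on the pillar beside the cover's near corner: 0 to 0.006 at the start (its tongue lies up to 15 mm over the cover), 0.035 is fully back against its end stop, along the unit's +y. The cover is free from about 0.016. It slides stiffly (about 2 N) and stays where it is left.
- bolt_knob (a point): Centre of the bolt's upright round knob, 18 mm diameter, 24 mm tall, 112 mm above the table (knob from 100 to 124 mm). The bolt itself below it is a flat bar 14 mm wide, top at 92 mm. The cover's edge (top at 82 mm) is 30 mm from the knob's axis at bolt 0, on the unit's -y side; there is free air above the cover.
- lever: The loose steel lever, 0.25 kg, resting in the open notches of its stand with its short toe under the cover's lip. Origin at the centre of its axle, 80 mm above the table (the stand's cheeks reach 97 mm). The handle axis lies 130 mm from the axle, the toe 56 mm. Pressing the handle turns the lever about the axle. It drops back by itself if let go.
- lever_handle (a point): Centre of the T-handle at the lever's long end: a level round bar, 18 mm diameter, 60 mm long along the unit's y. About 142 mm above the table at rest, the axle 114 mm further along the unit's +x; 50 mm above the table when it lies on its stop. It travels on an arc of 130 mm radius about the axle. Takes about 3 to 7 N to press.
- stop_top (a point): Centre of the top of the lever's rubber stop (30 x 90 mm), 41 mm above the table under the handle's path. It is a springy buffer that gives up to 10 mm, at 1.5 N per mm: a few mm into it is well home.
- lens: bystander: black lens barrel standing upright, 48 mm across at the top, 75 mm tall; origin at the centre of its underside
- bottle: bystander: small white bottle, 48 mm across, 110 mm tall; origin at the centre of its underside
- driver: bystander: screwdriver lying on the table, 180 mm long
- block: bystander: aluminium block 50 x 40 x 30 mm; origin at the centre of its underside
- tray: bystander: open grey tray 90 x 70 x 30 mm; origin at the centre of its underside
- nut: bystander: brass thumb nut, 28 mm across, 20 mm tall, standing loose on the base plate on the bolt's side of the lever; origin at the centre of its underside
- cap: bystander: black lens cap, 38 mm across, 12 mm tall, lying loose on the base plate on the other side of the lever; origin at the centre of its underside
- post: bystander: small steel post on a round foot, 32 mm across, 50 mm tall, standing loose on the base plate beside the well; origin at the centre of its underside
There are look-alikes about, which are no part of the job. What is shaped like the lever but blue or orange is not meant.

How it is judged (in metres and radians):
On the way, in this order (a step that is already met when the one before it is completed fails the run):
1. the bolt is pushed back clear of the cover while the cover is still shut (value of joint bolt above 0.025 m and angle between hatch's own z axis and vertical below 0.05 rad), for 0.1 s.
2. the lever raises the cover (angle between hatch's own z axis and vertical above 0.26 rad and contact force between lever and hatch above 1 N), for 0.2 s.
At the end, for the whole second after the job is handed in: The bolt is back by more than 25 mm of its 35 mm; the cover is raised by more than 0.26 rad (the lever on its stop gives about 0.30) and still; the fingers press on the lever with more than 1 N and the lever alone carries the cover; the lever's axle is within 8 mm of where it started (all of step 2 and value of joint bolt above 0.025 m and angular speed of hatch below 0.1 rad/s and contact force between the fingers and lever above 1 N and contact force between each of the arm, the fingers and hatch below 0.5 N and distance of lever from where it was at the start of the episode below 0.008 m); the arm keeps its last pose, push and grip.
It fails at once if the robot touches the cover itself (more than 2 N) (contact force between any of the fingers, the arm and hatch above 2 N).
It fails at once if the lever is lifted or dragged out of its stand (axle moved more than 10 mm) (distance of lever from where it was at the start of the episode above 0.01 m).
It fails at once if a bystander is moved by more than 25 mm or knocked over (distance of any of lens, bottle, driver, block, tray, nut, cap, post from where it was at the start of the episode above 0.025 m or angle between any of lens, bottle, block, tray, nut, cap, post's own z axis and vertical above 0.5 rad).
It also fails if it takes over 45 s, if anything falls off the work surface, if the arm or the gripper's body presses on something with over 40 N, if the wrist force passes 120 N, or if a joint passes its speed limit or range.

## Robot

A 6-joint arm with a two-finger parallel gripper is mounted at the origin on the work surface. World frame = base frame: x ahead of the robot, y to its left, z up, the work surface at z = 0. Lengths are in m, angles in degrees, forces in N, time in s.
With the tool pointing down it reaches from about 0.35 to 0.975 m from the base axis. Payload 17.4 kg.
Tool frame: the origin (TCP) lies at the very end of the fingers, on their centre line; the grasp point (between the pads) lies 19 mm behind it; z points along the fingers, y is the line along which they close (so a half turn about z gives the same grasp; the last joint's range is limited). The gripper opens to 85 mm and grips with 20 to 120 N. Pads are 22 mm wide; open, the fingers measure 114 mm over their backs; the gripper's body (76 mm by 85 mm) begins 54 mm behind the grasp point. The pads swing forward as they close: fully open they stand 13 mm farther back than shut.
Start: joints at [-2.166, 6.646, 82.598, -0, 90.757, -2.166], TCP at [0.675, -0, 0.231] pointing down, gripper open.
Joint ranges: [-162.19, 162.19], [-47.58, 125.68], [4.15, 143.07], [-65.23, 245.23], [0.69, 171.88], [-170.13, 170.13]. Speed limits (degrees/s): [108.29, 108.29, 127.2, 180, 180, 180].

## Interface

Orientations are given as a 3x3 rotation matrix whose columns are the frame's x, y, z axes.
In Python, from cell import manip gives the robot as it stands.
- The arm moves only by the tool apply_moves, never from a script. Its argument "moves" is a list of rows, each an object with "slide": the shift along the tool's x, y, z scaled (see below), a list of three; "turn": the turn, a rotation vector about the tool's x, y, z scaled (see below), a list of three; "grip": the opening, from 0 (shut) to 1 (fully open). A call has 1 to 5 rows; each row is the pose to reach, as a shift and turn from the pose commanded when the call began, along the tool's axes at that moment; what a row does not reach only later rows make up. The controller multiplies each number of a shift by 0.5 m and each number of a turn by 1.5 rad. A row lasts 1/12 s, in which the tool goes at most 41.7 mm and 7.16 degrees, less where a joint would pass 70% of its speed; a pose out of reach is approached as far as the arm can. A call with a number of a shift or a turn outside -1 to 1 is refused whole. A call with a gripper value outside its range is refused whole. The fingers move at their own pace and stop on an object; "force" is the grip in N (left out, the last holds). Time passes only in rows, so rows that repeat a pose let the fingers close. It gives the time, the measured TCP pose, the force, the opening and the grip force at its end, in the units of the state.
- manip.get_obs(): the state, without advancing time (a new reading comes with each control period).
- manip.get_image(name): name is "scene" or "side" or "wrist"; returns a dict with "color" (480x640x3 uint8, red, green, blue), "fx", "fy", "cx", "cy" (pixels), "k1" (the pictures are not rectified: a ray, as slopes to the right and down, at radius r is drawn at 1 + k1 r^2 times it, then the intrinsics apply), "R" (3x3) and "t" (3): a world point X has camera coordinates R X + t. Camera axes: x right, y down, z forward; pixel columns grow to the right and rows downward; lengths in m; the calibration is good to about 2 mm. A picture is of the moment at which its call begins. There is no depth.
- manip.finish_job(): hands the job in; it is judged then, once.
The state is a dict: "clock": time; "qpos": joint angles; "joint_vel": joint speeds; "tau": joint torques, N m; "ee_pos": TCP position; "tcp_rot": TCP orientation; "ft_force": force on the tool from outside, world axes, zero at the start; "wrist_torque": the same for the moment, N m; "grip_width": finger opening in m; "gripper_force": force on a finger pad.
Only numpy, scipy, OpenCV 4.12 (cv2) and the standard library are available. Lean on these libraries where they do the work, as an engineer would, in place of code of your own. Each camera call takes 0.05 s, during which the arm holds its last target. There are 200 camera calls.

## Working session

There is one attempt and no reset: what is moved stays moved. The work goes in short steps, Python scripts to look and compute and a tool call to move; the robot and the scene stay as the last step left them, time stands still between calls to the robot, and variables do not carry over. Pictures are saved under pics/ and viewed, at most 10 in all, crops included, and the job is handed in when it is done.

Besides the shell and the picture viewer there is one more tool, called after ">>>" as name([rows], argument=value, ...), one row to a line, values as JSON. apply_moves: Moves the arm, as the interface text tells. Shifts and turns lie within -1 to 1; 1 stands for 0.5 m of shift or 1.5 rad of turn. Its arguments: {"type":"object","properties":{"moves":{"type":"array","items":{"type":"object","properties":{"slide":{"type":"array","items":{"type":"number","minimum":-1,"maximum":1}},"turn":{"type":"array","items":{"type":"number","minimum":-1,"maximum":1}},"grip":{"type":"number"}}}},"force":{"type":"number"}},"required":["moves"]}

```bash
mkdir -p pics; ls; cat > h.py <<'E'
import numpy as np, cv2, pickle
from cell import manip
def snap(n,tag):
    im=manip.get_image(n); cv2.imwrite(f'pics/{tag}.png',im['color'][:,:,::-1]); pickle.dump(im,open(f'pics/{tag}.pkl','wb')); return im
def load(tag): return pickle.load(open(f'pics/{tag}.pkl','rb'))
def ray(im,u,v):
    K=np.array([[im['fx'],0,im['cx']],[0,im['fy'],im['cy']],[0,0,1.]])
    p=np.array([(u-im['cx'])/im['fx'],(v-im['cy'])/im['fy']]); q=p.copy()
    for _ in range(20): q=p/(1+im['k1']*(q@q))
    R=np.array(im['R']); d=R.T@np.array([q[0],q[1],1]); return -R.T@np.array(im['t']), d/np.linalg.norm(d)
def onz(im,u,v,z):
    c,d=ray(im,u,v); return c+d*(z-c[2])/d[2]
def tri(obs):
    A=np.zeros((3,3));b=np.zeros(3);L=[]
    for im,u,v in obs:
        c,d=ray(im,u,v);P=np.eye(3)-np.outer(d,d);A+=P;b+=P@c;L.append((c,P))
    x=np.linalg.solve(A,b); return x,[np.linalg.norm(P@(x-c)) for c,P in L]
def proj(im,X):
    p=np.array(im['R'])@X+np.array(im['t']); s=p[:2]/p[2]; s=s*(1+im['k1']*(s@s)); return [im['fx']*s[0]+im['cx'],im['fy']*s[1]+im['cy']]
E
python3 - <<'E'
from h import *
for n in ('scene','side','wrist'):
    im=snap(n,n+'0'); c,d=ray(im,320,240); print(n,c.round(3),d.round(3),im['fx'])
print(manip.get_obs())
E
```

```text
pics
scene [ 1.026 -0.793  0.976] [-0.394  0.621 -0.678] 460.57222411351506
side [0.192 0.829 0.96 ] [ 0.272 -0.667 -0.694] 584.1653443629781
wrist [0.674 0.077 0.373] [-0.01  -0.311 -0.95 ] 378.7906435553512
{'clock': 0.15, 'qpos': array([-2.16677818e+00,  6.66826116e+00,  8.26274800e+01,  8.57739705e-05,
        9.07569575e+01, -2.16557062e+00]), 'joint_vel': array([ 0.02449948, -0.13292076, -0.10522637, -0.05055058, -0.0020521 ,
        0.05015137]), 'tau': array([ 7.81324125e-04, -7.32512355e+01, -6.32847619e+01, -3.31336332e-05,
        5.00968890e-03,  2.64853352e-04]), 'ee_pos': array([ 6.74849781e-01, -1.45671776e-05,  2.30720769e-01]), 'tcp_rot': array([[ 2.10734115e-05,  9.99999577e-01, -9.19051003e-04],
       [ 9.99999999e-01, -2.10400857e-05,  3.62706887e-05],
       [ 3.62513365e-05, -9.19051767e-04, -9.99999577e-01]]), 'ft_force': array([-0.32483325, -0.76051387,  0.10061581]), 'wrist_torque': array([-0.03912133, -0.00487101,  0.01495314]), 'gripper_force': 0.0, 'grip_width': 0.08579330688989519}
```

View pics/scene0.png

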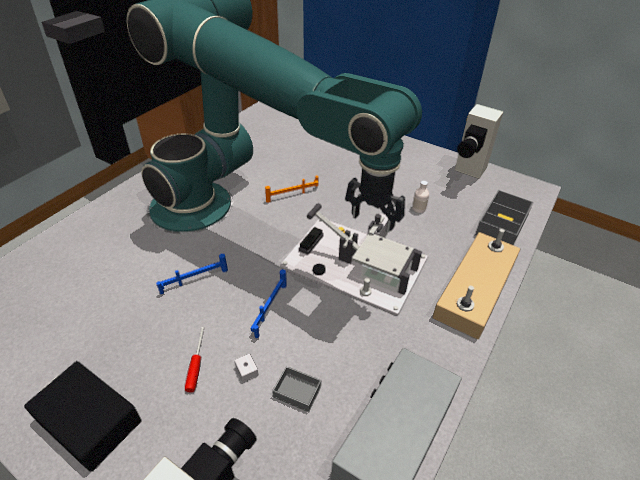

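View pics/side0.png

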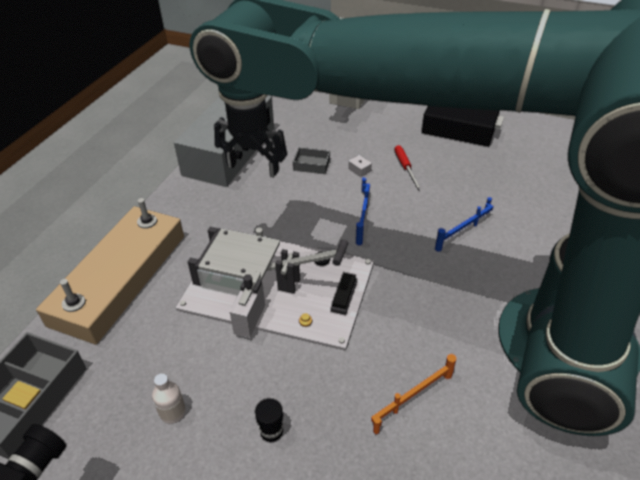

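View pics/wrist0.png

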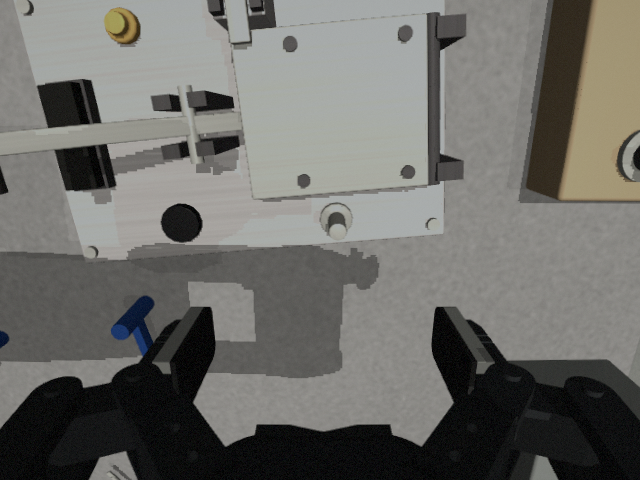

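The wrist view shows the cover (240–440, 15–195), the lever (0–240, ~130), the nut at (122,25) and the cap at (181,222). The unit's axes lie roughly along the world's. The knob and handle are just out of frame, so I'll back off for a better view.

>>> apply_moves([
  {"slide":[0.14,-0.16,-0.2],"turn":[0,0,0],"grip":0},
  {"slide":[0.14,-0.16,-0.2],"turn":[0,0,0],"grip":0},
  {"slide":[0.14,-0.16,-0.2],"turn":[0,0,0],"grip":0},
  {"slide":[0.14,-0.16,-0.2],"turn":[0,0,0],"grip":0},
  {"slide":[0.14,-0.16,-0.2],"turn":[0,0,0],"grip":0},
])

```text
clock: 0.57
ee_pos: [0.5939, 0.0717, 0.336]
tcp_rot: [[-0.002, 1.0, 0.006], [1.0, 0.002, 0.001], [0.001, 0.006, -1.0]]
ft_force: [0.6, -0.2, 0.5]
grip_width: 0.0251
gripper_force: 0.0
```

```bash
python3 - <<'E'
from h import *
im=snap('wrist','wrist1'); s=snap('side','side1'); sc=snap('scene','scene1')
print(manip.get_obs()['ee_pos'],manip.get_obs()['clock'])
a=cv2.imread('pics/side1.png')[200:360,170:390]; b=cv2.imread('pics/scene1.png')[170:320,270:440]
a=cv2.resize(a,(400,291),interpolation=cv2.INTER_CUBIC); b=cv2.resize(b,(400,353),interpolation=cv2.INTER_CUBIC)
w=cv2.imread('pics/wrist1.png')
cv2.imwrite('pics/ab.png',np.hstack([a,b[:291]]))
E
```

```text
[0.59527748 0.0696827  0.32991299] 0.7167
```

View pics/wrist1.png

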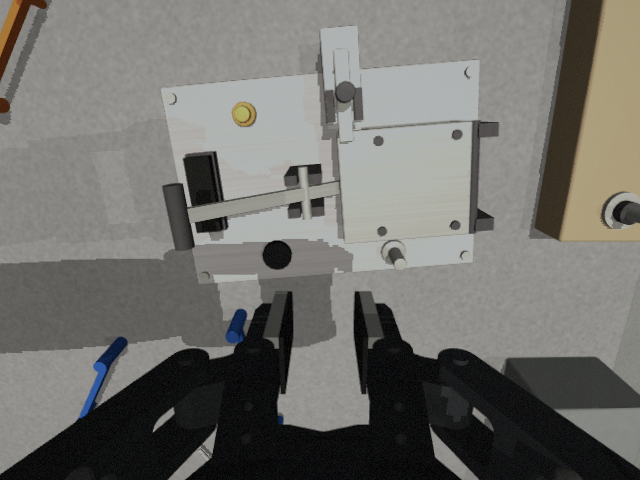

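View pics/ab.png

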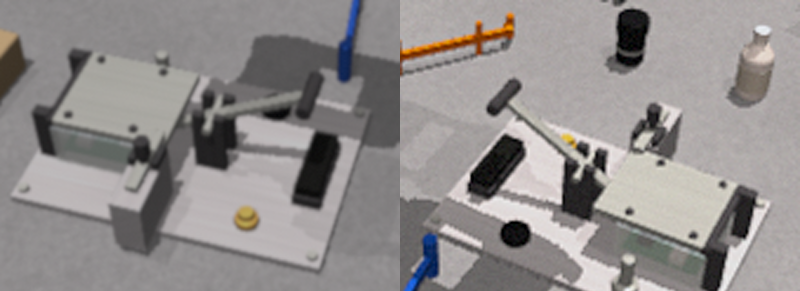

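The wrist view now shows the handle centre at (178,217), the knob at (345,91), the plate screws at (171,98), (468,72), (463,255) and (206,275), and the stop at (205,190). The crops show the same handle and knob from the side and scene cameras.

```bash
python3 - <<'E'
from h import *
w,s,c=load('wrist1'),load('side1'),load('scene1')
H=tri([(w,178,217),(s,340.5,251.7),(c,314.2,211.2)]); K=tri([(w,345,92),(s,247.6,280.5),(c,377.5,217)])
print('H',H);print('K',K)
print('Hws',tri([(w,178,217),(s,340.5,251.7)]),'Hwc',tri([(w,178,217),(c,314.2,211.2)]))
P=[onz(w,*p,.013) for p in [(171,98),(468,72),(463,255),(206,275)]]
for p in P: print(p.round(4))
x=(P[1]-P[0]+P[2]-P[3]); yaw=np.arctan2(x[1],x[0]); print('yaw',np.degrees(yaw))
ends=[onz(w,*p,.142) for p in [(174,185),(184,248)]]; print('handle ends',ends)
print('knob top on 124',onz(w,345,91,.124),'axle .08',onz(w,305,193,.08),'toe lip', onz(w,340,187,.082))
print('stop',onz(w,200,195,.041),'cover',[onz(w,*p,.082).round(4) for p in [(339,129),(342,243),(477,121),(471,235)]])
ux=np.array([np.cos(yaw),np.sin(yaw)]);uy=np.array([-ux[1],ux[0]])
for n,p in [('H',H[0]),('K',K[0])]: print(n,(p[:2]-P[0][:2])@ux,(p[:2]-P[0][:2])@uy)
E
```

```text
H (array([0.46204803, 0.06155949, 0.14384855]), [np.float64(0.00029208410541337444), np.float64(0.00047685266124866536), np.float64(0.000704593130504065)])
K (array([0.61306214, 0.1715834 , 0.1156473 ]), [np.float64(0.0014452094251679846), np.float64(0.0012038680997825807), np.float64(0.0012043921709456568)])
Hws (array([0.46171923, 0.06155223, 0.14409426]), [np.float64(0.00015350296170650517), np.float64(0.00015350296170651894)]) Hwc (array([0.46221414, 0.06172884, 0.14375848]), [np.float64(0.00048084662647174275), np.float64(0.00048084662647158055)])
[0.4181 0.1703 0.013 ]
[0.7605 0.1992 0.013 ]
[ 0.7794 -0.0238  0.013 ]
[ 0.4391 -0.0523  0.013 ]
yaw 4.809041819437693
handle ends [array([0.46072704, 0.09069563, 0.142     ]), array([0.46327992, 0.03098352, 0.142     ])]
knob top on 124 [0.61334526 0.17070393 0.124     ] axle .08 [0.57531818 0.07135617 0.08      ] toe lip [0.61236314 0.07819261 0.082     ]
stop [0.45052759 0.06143615 0.041     ] cover [array([0.6105, 0.1372, 0.082 ]), array([0.6155, 0.016 , 0.082 ]), array([0.7498, 0.1458, 0.082 ]), array([0.7578, 0.0253, 0.082 ])]
H 0.03472594225662255 -0.11200555908492042
K 0.19443230089552738 -0.015029259622086823
```

Handle at (0.462, 0.062, 0.144) and knob at (0.613, 0.171, 0.115): heights, spacing and reach agree with the text. The yaw is 4.8° and the bolt is at about 4 mm. I'll go above the cover on the knob's -y side with the gripper shut.

>>> apply_moves([
  {"slide":[0.13,0.042,0.26],"turn":[0,0,-0.056],"grip":0},
  {"slide":[0.13,0.042,0.26],"turn":[0,0,-0.056],"grip":0},
  {"slide":[0.13,0.042,0.26],"turn":[0,0,-0.056],"grip":0},
  {"slide":[0.13,0.042,0.26],"turn":[0,0,-0.056],"grip":0},
  {"slide":[0.13,0.042,0.26],"turn":[0,0,-0.056],"grip":0},
])

```text
clock: 1.13
ee_pos: [0.6147, 0.1354, 0.1932]
tcp_rot: [[-0.085, 0.996, -0.01], [0.996, 0.084, -0.002], [-0.001, -0.01, -1.0]]
ft_force: [-0.3, -1.0, -0.1]
grip_width: -0.0002
gripper_force: 0.0
```

>>> apply_moves([
  {"slide":[0,0,0.07],"turn":[0,0,0],"grip":0},
  {"slide":[0,0,0.13],"turn":[0,0,0],"grip":0},
  {"slide":[0,0,0.17],"turn":[0,0,0],"grip":0},
  {"slide":[0,0,0.19],"turn":[0,0,0],"grip":0},
  {"slide":[0,0,0.19],"turn":[0,0,0],"grip":0},
])

```text
clock: 1.55
ee_pos: [0.6155, 0.1339, 0.1041]
tcp_rot: [[-0.083, 0.997, -0.003], [0.997, 0.083, -0.001], [-0.0, -0.004, -1.0]]
ft_force: [-0.0, -0.0, -0.8]
grip_width: 0.0002
gripper_force: 0.0
```

```bash
python3 - <<'E'
from h import *
s=snap('side','side2'); sc=snap('scene','scene2'); o=manip.get_obs(); print(o['ee_pos'],o['tcp_rot'],o['ft_force'])
a=cv2.imread('pics/side2.png')[210:330,180:350]; b=cv2.imread('pics/scene2.png')[170:290,310:450]
cv2.imwrite('pics/ab2.png',np.hstack([cv2.resize(a,(450,318)),cv2.resize(b,(350,318))]))
E
```

```text
[0.61665129 0.13450173 0.1075616 ] [[-8.33559672e-02  9.96519507e-01  8.09526642e-04]
 [ 9.96519836e-01  8.33559446e-02  6.16214102e-05]
 [-6.07192067e-06  8.11845869e-04 -9.99999670e-01]] [-0.35115993  0.04033526 -0.34515734]
```

View pics/ab2.png

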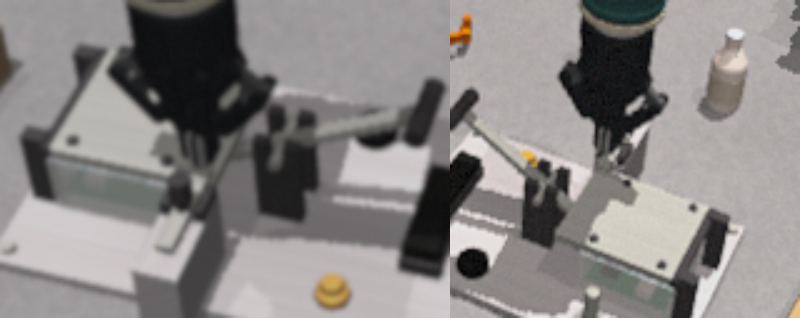

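The shut fingertips stand just beyond the knob, at about (190,150) in the side crop, over the cover and clear of it. Now I'll push along tool +x.

>>> apply_moves([
  {"slide":[0.02,0,0],"turn":[0,0,0],"grip":0},
  {"slide":[0.036,0,0],"turn":[0,0,0],"grip":0},
  {"slide":[0.05,0,0],"turn":[0,0,0],"grip":0},
  {"slide":[0.064,0,0],"turn":[0,0,0],"grip":0},
  {"slide":[0.076,0,0],"turn":[0,0,0],"grip":0},
])

```text
clock: 2.07
ee_pos: [0.6129, 0.1739, 0.107]
tcp_rot: [[-0.084, 0.996, 0.001], [0.996, 0.084, 0.0], [-0.0, 0.001, -1.0]]
ft_force: [0.4, -1.6, 1.7]
grip_width: -0.0004
gripper_force: 1.1
```

>>> apply_moves([
  {"slide":[0.008,0,0],"turn":[0,0,0],"grip":0},
  {"slide":[0.014,0,0],"turn":[0,0,0],"grip":0},
  {"slide":[0.018,0,0],"turn":[0,0,0],"grip":0},
  {"slide":[0.018,0,0],"turn":[0,0,0],"grip":0},
  {"slide":[0.018,0,0],"turn":[0,0,0],"grip":0},
])

```text
clock: 2.48
ee_pos: [0.6121, 0.1812, 0.1064]
tcp_rot: [[-0.084, 0.996, -0.0], [0.996, 0.084, -0.001], [-0.001, -0.0, -1.0]]
ft_force: [0.1, -8.5, 2.8]
grip_width: 0.0001
gripper_force: 3.8
```

A reaction of 8.5 N after about 30 mm of travel means the bolt is against its end stop. Next: back off, rise and check.

>>> apply_moves([
  {"slide":[-0.03,0,0],"turn":[0,0,0],"grip":0},
  {"slide":[-0.03,0,-0.06],"turn":[0,0,0],"grip":0},
  {"slide":[-0.03,0,-0.14],"turn":[0,0,0],"grip":0},
  {"slide":[-0.03,0,-0.22],"turn":[0,0,0],"grip":0},
  {"slide":[-0.03,0,-0.22],"turn":[0,0,0],"grip":0},
])

```text
clock: 2.9
ee_pos: [0.6152, 0.1666, 0.225]
tcp_rot: [[-0.084, 0.996, 0.009], [0.996, 0.084, 0.003], [0.002, 0.01, -1.0]]
ft_force: [0.4, -0.2, 1.6]
grip_width: -0.0
gripper_force: 0.0
```

>>> apply_moves([
  {"slide":[-0.18,-0.328,0],"turn":[0,0,0],"grip":0},
  {"slide":[-0.18,-0.328,0],"turn":[0,0,0],"grip":0},
  {"slide":[-0.18,-0.328,0],"turn":[0,0,0],"grip":0},
  {"slide":[-0.18,-0.328,0],"turn":[0,0,0],"grip":0},
  {"slide":[-0.18,-0.328,0],"turn":[0,0,0],"grip":0},
])

```text
clock: 3.32
ee_pos: [0.4545, 0.0615, 0.2158]
tcp_rot: [[-0.083, 0.997, -0.0], [0.997, 0.083, 0.0], [0.0, -0.0, -1.0]]
ft_force: [-0.3, 0.7, 0.4]
grip_width: -0.0002
gripper_force: 0.0
```

```bash
python3 - <<'E'
from h import *
w=snap('wrist','wrist3'); s=snap('side','side3'); sc=snap('scene','scene3'); o=manip.get_obs(); print(o['clock'],o['ee_pos'],o['ft_force'])
a=cv2.imread('pics/side3.png')[190:330,180:390]; b=cv2.imread('pics/wrist3.png')
cv2.imwrite('pics/ab3.png',np.hstack([cv2.resize(a,(400,267)),cv2.resize(b,(400,300))[:267]]))
print(proj(s,np.array([.6105,.2023,.115])))
E
```

```text
3.4667 [0.45676015 0.06245157 0.21661088] [-0.30003996  0.61636072 -0.38708932]
[np.float64(241.87757626763968), np.float64(291.6751093116356)]
```

View pics/ab3.png

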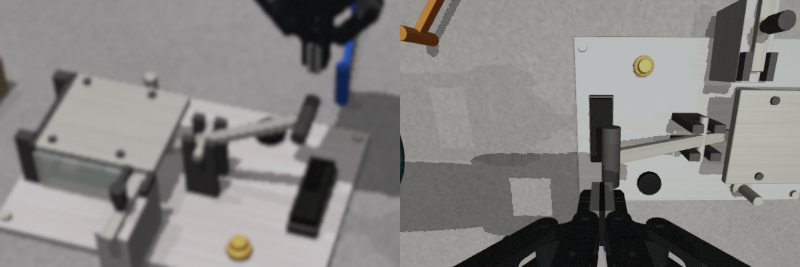

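The bolt knob is fully back, at (242,290) in the side picture and matching the prediction of (241.9, 291.7). The cover is still shut and the shut fingertips are above the handle. Now I'll press down along the arc.

>>> apply_moves([
  {"slide":[0,0.004,0.06],"turn":[0,0,0],"grip":0},
  {"slide":[0,0.004,0.1],"turn":[0,0,0],"grip":0},
  {"slide":[0,0.004,0.12],"turn":[0,0,0],"grip":0},
  {"slide":[0,0.002,0.136],"turn":[0,0,0],"grip":0},
  {"slide":[0,-0.004,0.152],"turn":[0,0,0],"grip":0},
])

```text
clock: 3.88
ee_pos: [0.4558, 0.0634, 0.1405]
tcp_rot: [[-0.084, 0.996, -0.001], [0.996, 0.084, 0.0], [0.0, -0.001, -1.0]]
ft_force: [-7.8, -0.7, 8.5]
grip_width: 0.0
gripper_force: 4.0
```

>>> apply_moves([
  {"slide":[0,-0.005,0.014],"turn":[0,0,0],"grip":0},
  {"slide":[0,-0.01,0.028],"turn":[0,0,0],"grip":0},
  {"slide":[0,-0.014,0.044],"turn":[0,0,0],"grip":0},
  {"slide":[0,-0.016,0.06],"turn":[0,0,0],"grip":0},
  {"slide":[0,-0.018,0.076],"turn":[0,0,0],"grip":0},
])

```text
clock: 4.3
ee_pos: [0.447, 0.0627, 0.103]
tcp_rot: [[-0.084, 0.996, 0.001], [0.996, 0.084, 0.0], [0.0, 0.001, -1.0]]
ft_force: [-5.1, -0.8, 6.6]
grip_width: -0.0002
gripper_force: 3.2
```

The sideways force suggests the tip sits off the handle's crown, so I'll look before going on.

```bash
python3 - <<'E'
from h import *
w=snap('wrist','wrist4'); s=snap('side','side4'); sc=snap('scene','scene4'); o=manip.get_obs(); print(o['clock'],o['ee_pos'],o['ft_force'])
a=cv2.imread('pics/side4.png')[200:320,240:390]; b=cv2.imread('pics/wrist4.png')[150:450,220:560];c=cv2.imread('pics/scene4.png')[170:270,270:400]
f=lambda i,w:cv2.resize(i,(w,300),interpolation=cv2.INTER_CUBIC)
cv2.imwrite('pics/ab4.png',np.hstack([f(a,290),f(b,260),f(c,250)]))
for im in(w,s,sc): print(np.round(proj(im,o['ee_pos']),1))
E
```

```text
4.45 [0.44684141 0.06268186 0.10270694] [-2.19647199 -0.09368116  2.80914987]
[324.6 309. ]
[346.9 268.5]
[309.8 219.9]
```

View pics/ab4.png

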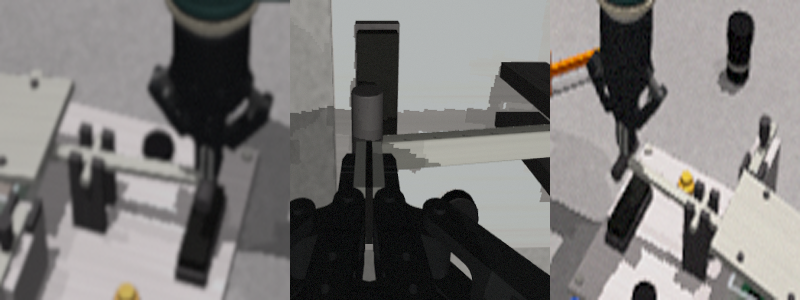

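The handle bar is centred under the finger gap at (367,115) in the middle crop, so the sideways force is only friction along the arc. I'll continue down onto the stop.

>>> apply_moves([
  {"slide":[0,-0.002,0.018],"turn":[0,0,0],"grip":0},
  {"slide":[0,-0.002,0.036],"turn":[0,0,0],"grip":0},
  {"slide":[0,0,0.052],"turn":[0,0,0],"grip":0},
  {"slide":[0,0.002,0.068],"turn":[0,0,0],"grip":0},
  {"slide":[0,0.004,0.08],"turn":[0,0,0],"grip":0},
])

```text
clock: 4.87
ee_pos: [0.4489, 0.0628, 0.0626]
tcp_rot: [[-0.084, 0.996, 0.0], [0.996, 0.084, 0.0], [0.0, 0.0, -1.0]]
ft_force: [-3.3, 0.8, 5.9]
grip_width: -0.0002
gripper_force: 2.6
```

>>> apply_moves([
  {"slide":[0,0.001,0.008],"turn":[0,0,0],"grip":0},
  {"slide":[0,0.002,0.014],"turn":[0,0,0],"grip":0},
  {"slide":[0,0.002,0.018],"turn":[0,0,0],"grip":0},
  {"slide":[0,0.002,0.018],"turn":[0,0,0],"grip":0},
  {"slide":[0,0.002,0.018],"turn":[0,0,0],"grip":0},
])

```text
clock: 5.28
ee_pos: [0.4502, 0.0629, 0.0543]
tcp_rot: [[-0.084, 0.996, 0.001], [0.996, 0.084, 0.0], [0.0, 0.001, -1.0]]
ft_force: [-2.2, 0.4, 7.9]
grip_width: 0.0002
gripper_force: 4.1
```

```bash
python3 - <<'E'
from h import *
w=snap('wrist','wrist5'); s=snap('side','side5'); sc=snap('scene','scene5'); o=manip.get_obs(); print(o['clock'],o['ee_pos'],o['ft_force'])
a=cv2.imread('pics/side5.png')[200:330,180:390]; c=cv2.imread('pics/scene5.png')[170:300,270:440]
f=lambda i,w:cv2.resize(i,(w,300),interpolation=cv2.INTER_CUBIC)
cv2.imwrite('pics/ab5.png',np.hstack([f(a,420),f(c,380)]))
E
```

```text
5.4333 [0.45019183 0.06288308 0.05436853] [-3.09948027  0.05966343  7.31015344]
```

View pics/ab5.png

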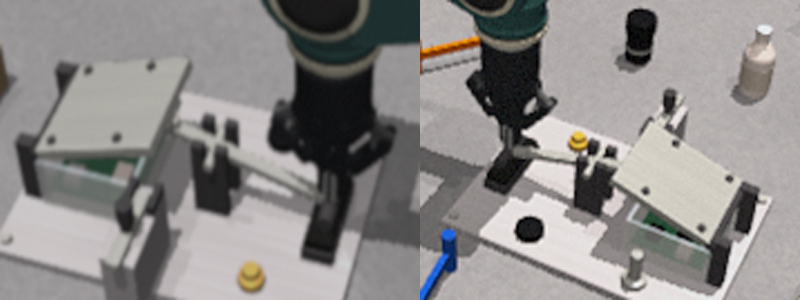

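The cover is clearly raised (lip at (180,125) in the side crop). The handle lies on the stop, about 4–5 mm into the buffer, with a steady push of 7 N. The bolt is back and the nut, cap and post have not moved. Handing in.

```bash
python3 -c "
from cell import manip
print(manip.finish_job())"
```

```text
the job is handed in; nothing more can be done
None
```

The job is handed in with the bolt fully back and the fingers holding the lever about 4–5 mm into its stop at about 7 N, so the cover stays raised; the hand-in returned no verdict, so I can't confirm the pass.

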